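Spread the terminal parts and lift the lead sleeve with tongs

ROBOT

A 6-joint arm with a two-finger parallel gripper is mounted at the origin on the work surface. World frame = base frame: x ahead of the robot, y to its left, z up, the work surface at z = 0. Lengths are in m, angles in rad, forces in N, time in s.
With the tool pointing down it reaches from about 0.35 to 0.975 m from the base axis. Payload 4.9 kg.
Tool frame: the origin (TCP) lies at the very end of the fingers, on their centre line; the grasp point (between the pads) lies 19 mm behind it; z points along the fingers, y is the line along which they close (so a half turn about z gives the same grasp; the last joint's range is limited). The gripper opens to 85 mm and grips with 20 to 120 N. Pads are 22 mm wide; open, the fingers measure 114 mm over their backs; the gripper's body (76 mm by 85 mm) begins 54 mm behind the grasp point. The pads swing forward as they close: fully open they stand 13 mm farther back than shut.
Start: joints at [1.005, 0.053, 1.613, -0, 1.476, -0.119], TCP at [0.27, 0.564, 0.231] pointing down, gripper open.
Joint ranges: [-3.01, 3.01], [-1.01, 2.22], [0.06, 2.58], [-1.02, 4.17], [0.09, 2.62], [-3.14, 3.14]. Speed limits (rad/s): [2.57, 2.57, 3.14, 3.14, 3.14, 3.14].

INTERFACE

Orientations are given as a rotation vector (axis times angle).
In Python, from station import ctrl, imaging gives the robot as it stands.
- The arm moves only by the tool play_rows, never from a script. Its argument "series" is a list of rows, each a list of 3 entries, a list of its own where there are three numbers: the opening, from 0 (shut) to 1 (fully open), then the shift along the tool's x, y, z each as a share of 0.05 m, from -1 to 1, then the turn, a rotation vector about the tool's x, y, z each as a share of 8 degrees, from -1 to 1. In form: [[grip, [dx, dy, dz], [ax, ay, az]], ...]. A call has 1 to 8 rows; each row shifts and turns the commanded pose from where the row before left it, along the tool's axes as they then stand; what a row does not reach is not made up. A row lasts 1/8 s, in which the tool goes at most 62.5 mm and 10.7 degrees, less where a joint would pass 70% of its speed; a pose out of reach is approached as far as the arm can. A call with a number of a shift or a turn outside -1 to 1 is refused whole. A call with a gripper value outside its range is refused whole. The fingers move at their own pace and stop on an object; "force" is the grip in N (left out, the last holds). Time passes only in rows, so rows that do not move let the fingers close. It gives the time, the measured TCP pose, the force, the opening and the grip force at its end, in the units of the state.
- ctrl.get_obs(): the state, without advancing time (a new reading comes with each control period).
- imaging.get_image(name): name is "side" or "top"; returns a dict with "color" (400x640x3 uint8, blue, green, red), "fx", "fy", "cx", "cy" (pixels), "extrinsics" (4x4, takes a point from world to camera coordinates). Camera axes: x right, y down, z forward; pixel columns grow to the right and rows downward; lengths in m; the calibration is good to about 2 mm. A picture is of the moment at which its call begins. There is no depth.
- ctrl.finish_job(): hands the job in; it is judged then, once.
The state is a dict: "t": time; "q": joint angles; "dq": joint speeds; "effort": joint torques, N m; "tool_pos": TCP position; "tool_rot": TCP orientation; "contact_force": force on the tool from outside, world axes, zero at the start; "wrist_torque": the same for the moment, N m; "opening": finger opening in m; "grip_force": force on a finger pad.
Only numpy, scipy, OpenCV 4.12 (cv2) and the standard library are available. Lean on these libraries where they do the work, as an engineer would, in place of code of your own. Each camera call takes 0.05 s, during which the arm holds its last target. There are 200 camera calls.

TASK

In the wash tray, first spread the little heap of three nylon caps and one lead sleeve into a single layer: every piece lying flat on the tray floor, none on top of another, with a clear gap of about a centimetre or more between all of them. Then take the spring tongs out of their stand, close them on the lead sleeve and lift it clear, about 10 cm or more above the tray, leaving the caps spread in the tray and everything else on the bench alone. Finish while still holding the sleeve up over the tray in the tongs, with nothing but the tongs touching it.

Things in the scene. Friction and masses are not known exactly. Their poses are not given: they have to be found in the camera images.
- tray: Shallow open aluminium wash tray, fixed, 280 (its x) x 260 (its y) mm outside, walls 3 mm thick and 15 mm high, floor 3 mm thick. Origin: centre of its underside, on the bench. The heap starts at its middle; a loose bolt lies in its +x -y corner.
- sleeve: Lead battery post sleeve: a short dark metal tube standing on end, 30 mm outside diameter, 17 mm bore right through, 22 mm high, 110 g (+-20 %). The only piece of the heap with a hole. It starts on the tray floor as one of the three bottom pieces. Origin: centre of its underside, z up its axis.
- cap_a: Grey nylon cap: a solid round disc 34 mm in diameter, 22 mm high, top edge chamfered 3 mm, 20 g. Starts on the tray floor: the sleeve, cap_a and cap_b stand in a tight triangle with their centres 36 mm apart. Origin: centre of its underside, z up.
- cap_b: Grey nylon cap: a solid round disc 34 mm in diameter, 22 mm high, top edge chamfered 3 mm, 20 g. Starts on the tray floor beside the sleeve and cap_a. Origin: centre of its underside, z up.
- cap_c: Grey nylon cap: a solid round disc 34 mm in diameter, 22 mm high, top edge chamfered 3 mm, 20 g. Starts on top of the other three, over the middle of the triangle, its underside 22 mm above the tray floor. Origin: centre of its underside, z up.
- stand: Fixed steel stand that holds the tongs upright: an open-topped rectangular socket, inside 24 (its x) x 72 (its y) mm, walls 4 mm, top rim 40 mm above the bench, floor 3 mm thick, foot plate 50 x 90 mm. Origin: centre of its underside, on the bench.
- tongs: Spring tongs, upright in the stand, jaws down; 112 mm tall, 110 g. Origin: between the jaw tips, at tip level (3 mm above the bench in the stand). z points up to the head block, 18 (x) x 34 (y) mm at z 100 to 112. Two straight steel arms, 16 mm wide (x), 4 mm thick, hang from it at +y and -y and close along y as mirror images. Open, the jaw tips are 54 mm apart inside, 62 mm outside.
- tongs_left: The tongs' +y arm. Origin: its hinge, at z 106, y 12 mm of the tongs. Squeeze both arms by the black rubber pads on their outsides, centred at tongs z 74 (62 to 86), x 0: 52 mm apart over the outsides when open. A light squeeze (1 to 3 mm less) carries the tongs with jaws open; 1 mm at each pad moves each jaw tip 3.3 mm.
- tongs_right: The tongs' -y arm. Origin: its hinge, at z 106, y -12 mm of the tongs. Springs hold the arms open: 6 N at each pad starts to close them, 8 N when they reach the sleeve. Closed on the 30 mm sleeve the pads are 44 mm apart over their outsides, the jaws are parallel and their tips 1 mm lower than when open.
- bolt: Zinc hex bolt lying in the corner of the tray, 42 mm long, head 17 mm; bystander. Origin: underside of its middle.
- clamp: Lead battery post clamp lying on the bench some 110 mm on the robot's side of the stand, 80 mm long, 18 mm high; bystander. Origin: centre of its ring, underside.
- spanner: Steel spanner 150 mm long lying on the bench some 100 mm beyond the stand; bystander. Origin: underside of its middle.
- hydrometer: Green glass hydrometer tube with a rubber bulb, 217 mm long, lying at the rear of the bench; bystander. Origin: underside, about the middle.
- jar: White jar of 60 mm diameter and 60 mm height standing at the rear of the bench; bystander. Origin: centre of its underside.

How it is judged:
By the outcome, as a careful person would: the job done as asked, in the order asked, and still so for the second after the job is handed in, while the arm keeps its last pose, push and grip.
It also fails if it takes over 64 s, if anything falls off the work surface, if the arm or the gripper's body presses on something with over 40 N, if the wrist force passes 120 N, or if a joint passes its speed limit or range.

## Working session

There is one attempt and no reset: what is moved stays moved. The work goes in short steps, Python scripts to look and compute and a tool call to move; the robot and the scene stay as the last step left them, time stands still between calls to the robot, and variables do not carry over. Pictures are saved under pics/ and viewed, at most 13 in all, crops included, and the job is handed in when it is done.

Besides the shell and the picture viewer there is one more tool, called after "Emit:" as name([rows], argument=value, ...), one row to a line, values as JSON. play_rows: Moves the arm, as the interface text tells. Shift numbers are shares of 0.05 m and turn numbers shares of 8 degrees, none past 1 either way. Its arguments: {"type":"object","properties":{"series":{"type":"array"},"force":{"type":"number"}},"required":["series"]}

```bash
ls; mkdir -p pics
cat > h.py <<'E'
import numpy as np, cv2
from station import ctrl, imaging
def shot(name,fn=None):
    d=imaging.get_image(name)
    if fn: cv2.imwrite('pics/'+fn,d['color'])
    return d
def ray(d,u,v):
    E=np.array(d['extrinsics']);R,t=E[:3,:3],E[:3,3]
    c=-R.T@t; r=R.T@np.array([(u-d['cx'])/d['fx'],(v-d['cy'])/d['fy'],1])
    return c,r
def onplane(d,u,v,z):
    c,r=ray(d,u,v); return c+r*(z-c[2])/r[2]
def proj(d,p):
    E=np.array(d['extrinsics']);q=E[:3,:3]@np.array(p)+E[:3,3]
    return d['fx']*q[0]/q[2]+d['cx'],d['fy']*q[1]/q[2]+d['cy']
E
python3 - <<'E'
from h import *
for n in('top','side'):
    d=shot(n,n+'0.png'); print(n,d['fx'],ray(d,320,200)); print(d['extrinsics'])
o=ctrl.get_obs(); print(o)
E
```

```text
pics
top 398.20627450839385 (array([ 0.40748224, -0.02594637,  0.8056045 ]), array([ 0.20495209, -0.02355982, -0.97849963]))
[[-0.11267832 -0.99362798 -0.00265066  0.02226876]
 [-0.97294282  0.11087335 -0.20270511  0.56263383]
 [ 0.20170735 -0.02026153 -0.97923624  0.70615924]
 [ 0.          0.          0.          1.        ]]
side 434.2340495069498 (array([0.47223047, 0.57025458, 0.71657522]), array([ 0.12049529, -0.68743396, -0.71620306]))
[[-0.9802624  -0.1970222   0.01636701  0.5635344 ]
 [-0.15237372  0.70017417 -0.69752303  0.1725057 ]
 [ 0.12596777 -0.6862495  -0.71637542  0.84518797]
 [ 0.          0.          0.          1.        ]]
{'t': 0.1, 'q': array([ 1.00500226e+00,  5.32975070e-02,  1.61417420e+00,  8.30491954e-06,
        1.47601685e+00, -1.19011734e-01]), 'dq': array([-0.00016176, -0.00235377, -0.00369115,  0.00129767, -0.00094777,
       -0.00156473]), 'effort': array([ 4.48135752e-04, -3.94898736e+01, -3.71364605e+01, -6.46704484e-05,
        3.83991748e-03,  1.51733627e-05]), 'tool_pos': array([0.26973469, 0.56316008, 0.23017137]), 'tool_rot': array([-6.95839693e-01, -3.06289987e+00,  2.80026947e-03]), 'contact_force': array([0.75737889, 0.46664993, 0.75928236]), 'wrist_torque': array([ 0.00760265, -0.03013729,  0.02776472]), 'grip_force': 0.0, 'opening': 0.0853960622834345}
```

View pics/top0.png

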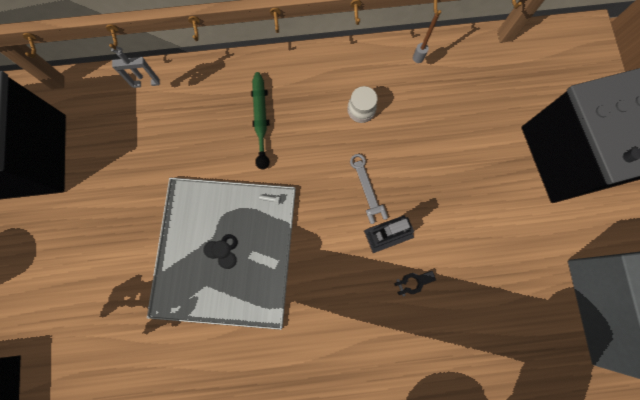

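View pics/side0.png

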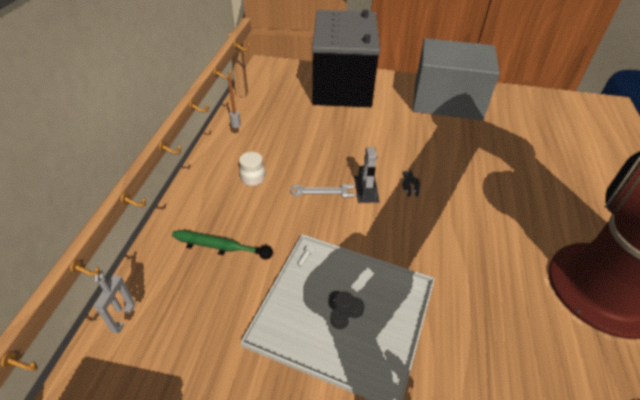

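The top view shows the tray with corners at about (171,179), (295,187), (282,327), (151,318). The heap is at (222,250), the bolt at (270,197) and the stand with the tongs at (389,233). In the side view the heap is at (345,306) and the tongs at (369,175). I'll enlarge the parts that matter.

Run:
```python
from h import *
a=cv2.imread('pics/top0.png');b=cv2.imread('pics/side0.png')
def c(im,u,v,w=32,h=24): 
    p=im[v-h:v+h,u-w:u+w]; p=cv2.convertScaleAbs(p,alpha=1.6,beta=15)
    return cv2.resize(p,(400,300),interpolation=cv2.INTER_CUBIC)
cv2.imwrite('pics/z0.png',np.vstack([np.hstack([c(a,222,250),c(a,389,233)]),np.hstack([c(b,345,308),c(b,369,175,48,36)])]))
d=imaging.get_image('top')
for u,v in[(171,179),(295,187),(282,327),(151,318)]:print(onplane(d,u,v,.015).round(3))
print('heap',onplane(d,222,250,.03).round(3),'stand',onplane(d,389,233,.04).round(3))
```

```text
[0.652 0.254 0.015]
[0.606 0.003 0.015]
[0.336 0.055 0.015]
[0.38  0.303 0.015]
heap [0.493 0.156 0.03 ] stand [ 0.488 -0.169  0.04 ]
```

View pics/z0.png

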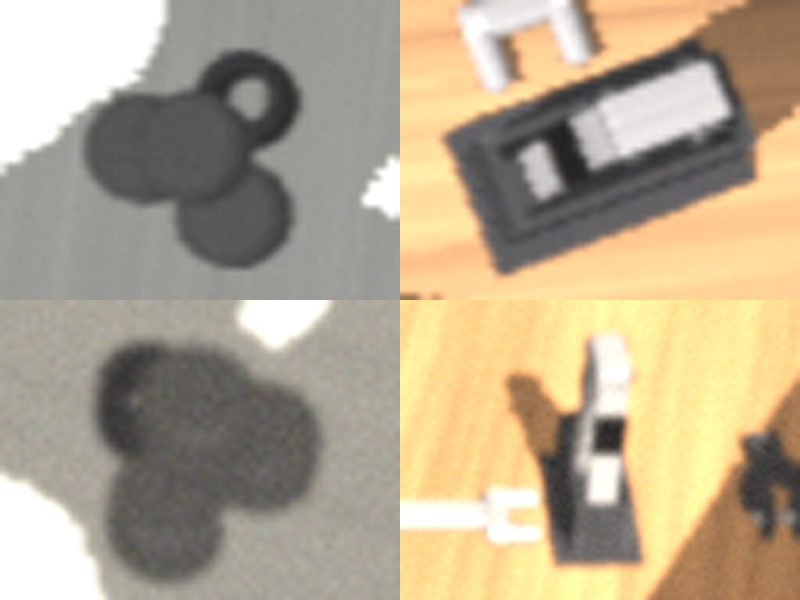

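The zoomed view shows the sleeve ring at crop (248,98), cap_c on top at (192,148), and the other caps at (235,215) and (136,148). The tongs head is right of centre in the socket, and the black +y pad is at crop (568,152). Next I'll convert these to world positions and check the 36 mm spacing.

```bash
cat >> h.py <<'E'
from scipy.spatial.transform import Rotation as Ro
def goto(p,yaw=None):
    "shift (units of .05) in tool axes and turn about tool z (units of 8deg); yaw deg: world heading of tool y, mod 180"
    o=ctrl.get_obs();R=Ro.from_rotvec(o['tool_rot']).as_matrix()
    s=R.T@(np.array(p)-o['tool_pos'])/.05
    cur=np.degrees(np.arctan2(R[1,1],R[0,1])); out=['shift',s.round(2)]
    if yaw is not None:
        d=(yaw-cur+90)%180-90; out+=['cur',cur.round(1),'turn',round(-d/8,2)]
    print(*out,'tilt',R[:,2].round(3),'q6',o['q'][5].round(2))
E
python3 - <<'E'
from h import *
d=imaging.get_image('top'); s=imaging.get_image('side')
def f(x,y,u0,v0,k=6.25): return (x+.5)/k-.5+u0,(y+.5)/k-.5+v0
T={}
for n,x,y,z in[('sl',248,98,.025),('c',192,148,.047),('near',235,215,.025),('left',136,148,.025)]:
    T[n]=onplane(d,*f(x,y,190,226),z); pu,pv=proj(s,T[n]); print(n,T[n].round(4),'side crop',((pu-313)*6.25),((pv-284)*6.25-0+300))
for a,b in[('sl','near'),('sl','left'),('near','left')]:print(a,b,np.linalg.norm(T[a]-T[b]))
print('mean',(T['sl']+T['near']+T['left'])/3)
# stand rim outer corners & tongs
for n,x,y,z in[('rimA',500,180,.04),('rimB',700,100,.04),('headTL',600,110,.115),('headTR',710,62,.115),('headBR',735,112,.115),('headBL',615,165,.115),('pad',568,152,.077),('footTL',447,138,.0),('footTR',695,42,0),('footBL',505,272,0),('footBR',755,180,0)]:
    print(n,onplane(d,*f(x,y,357,209),z).round(4))
E
```

```text
sl [0.5089 0.1416 0.025 ] side crop 155.55649582747117 378.887950080788
c [0.4928 0.1548 0.047 ] side crop 207.95088434888277 387.180854522245
near [0.473 0.148 0.025] side crop 274.24906241764654 420.3482726325976
left [0.4973 0.1774 0.025 ] side crop 175.30440993949378 494.4281727919964
sl near 0.036486242961202446
sl left 0.037728491451044975
near left 0.03810993473881646
mean [0.4930714  0.15567614 0.025     ]
rimA [ 0.4693 -0.2591  0.04  ]
rimB [ 0.4869 -0.325   0.04  ]
headTL [ 0.4795 -0.2674  0.115 ]
headTR [ 0.4894 -0.3005  0.115 ]
headBR [ 0.4746 -0.3048  0.115 ]
headBL [ 0.4638 -0.2688  0.115 ]
pad [ 0.4722 -0.2691  0.077 ]
footTL [ 0.488  -0.2565  0.    ]
footTR [ 0.5101 -0.3426  0.    ]
footBL [ 0.4431 -0.2678  0.    ]
footBR [ 0.4632 -0.3534  0.    ]
```

Run:
```python
from h import *
d=imaging.get_image('top'); s=imaging.get_image('side')
def f(x,y,u0,v0,k=6.25): return (x+.5)/k-.5+u0,(y+.5)/k-.5+v0
for n,x,y,z in[('headTL',200,110,.115),('headTR',310,62,.115),('headBR',335,112,.115),('headBL',215,165,.115),('pad',168,152,.077),('footTL',47,138,.0),('footBL',105,272,0),('footBR',355,180,0)]:
    print(n,onplane(d,*f(x,y,357,209),z).round(4))
a=np.array([onplane(d,*f(x,y,357,209),0) for x,y in[(47,138),(105,272),(355,180)]])
print('foot ctr',(a[0]+a[2])/2,'len',np.linalg.norm(a[2]-a[1]),np.linalg.norm(a[0]-a[1]),'yaw y',np.degrees(np.arctan2(*(a[1]-a[2])[1::-1])))
# side: head top centre crop (610,365)-> half-res scale 400/96
goto([.4928,.1548,.10],120)
```

```text
headTL [ 0.4921 -0.1564  0.115 ]
headTR [ 0.5021 -0.189   0.115 ]
headBR [ 0.4873 -0.1938  0.115 ]
headBL [ 0.4764 -0.1582  0.115 ]
pad [ 0.4855 -0.1524  0.077 ]
footTL [ 0.5027 -0.1273  0.    ]
footBL [ 0.4576 -0.1399  0.    ]
footBR [ 0.4779 -0.2246  0.    ]
foot ctr [ 0.49029145 -0.1759435   0.        ] len 0.08707854268577019 0.046863432676925575 yaw y 103.45084697608937
shift [-7.55 -5.44  2.62] cur 64.4 turn -6.95 tilt [-0. -0. -1.] q6 -0.12
```

Emit:
play_rows([
  [0.7,[-0.7,-0.5,0.2],[0,0,0]],
  [0.7,[-0.7,-0.5,0.2],[0,0,0]],
  [0.7,[-0.7,-0.5,0.2],[0,0,0]],
  [0.7,[-0.7,-0.5,0.2],[0,0,0]],
  [0.7,[-0.7,-0.5,0.2],[0,0,0]],
  [0.7,[-0.7,-0.5,0.2],[0,0,0]],
  [0.7,[-0.7,-0.5,0.2],[0,0,0]],
  [0.7,[-0.7,-0.5,0.2],[0,0,0]],
], force=25)

```text
t: 1.35
tool_pos: [0.4368, 0.261, 0.1512]
tool_rot: [0.696, 3.063, 0.001]
contact_force: [0.5, 0.2, 0.3]
opening: 0.0597
grip_force: 0.0
```

Emit:
play_rows([
  [0.7,[-0.65,-0.48,0.3],[0,0,0]],
  [0.7,[-0.65,-0.48,0.3],[0,0,0]],
  [0.7,[-0.65,-0.48,0.3],[0,0,0]],
  [0.7,[0,0,0],[0,0,0]],
  [0.7,[0,0,0],[0,0,0]],
])

```text
t: 1.98
tool_pos: [0.4929, 0.1555, 0.1065]
tool_rot: [-0.697, -3.063, -0.001]
contact_force: [-0.4, 0.2, 0.8]
opening: 0.0597
grip_force: 0.0
```

```bash
python3 -c "
from h import *
goto([.4928,.1548,.027]);print(ctrl.get_obs()['tool_pos'])"
```

```text
shift [-0.   -0.01  1.59] tilt [ 0.  0. -1.] q6 -0.96
[0.49294314 0.15551529 0.10654727]
```

Emit:
play_rows([
  [0.7,[0,0,0.6],[0,0,0]],
  [0.7,[0,0,0.6],[0,0,0]],
  [0.7,[0,0,0.39],[0,0,0]],
  [0.3,[0,0,0],[0,0,0]],
  [0.3,[0,0,0],[0,0,0]],
  [0.3,[0,0,0],[0,0,0]],
  [0.3,[0,0,0],[0,0,0]],
  [0.3,[0,0,0],[0,0,0]],
], force=25)

```text
t: 2.98
tool_pos: [0.4933, 0.1553, 0.0274]
tool_rot: [0.696, 3.063, 0.001]
contact_force: [0.3, 1.0, 1.5]
opening: 0.0328
grip_force: 25.0
```

Emit:
play_rows([
  [0.3,[0,0,-0.3],[0,0,0]],
  [0.3,[0,0,-0.4],[0,0,0]],
  [0.3,[0,0,0],[0,0,0]],
])

```text
t: 3.35
tool_pos: [0.4949, 0.1555, 0.0645]
tool_rot: [0.695, 3.059, 0.003]
contact_force: [-0.4, -0.5, -0.4]
opening: 0.0324
grip_force: 24.9
```

```bash
python3 -c "
from h import *
goto([.425,.235,.007])"
```

```text
shift [1.95 0.83 1.14] tilt [ 0.005  0.001 -1.   ] q6 -0.96
```

Emit:
play_rows([
  [0.3,[0.65,0.28,0],[0,0,0]],
  [0.3,[0.65,0.28,0],[0,0,0]],
  [0.3,[0.65,0.28,0],[0,0,0]],
  [0.3,[0,0,0],[0,0,0]],
  [0.3,[0,0,0.5],[0,0,0]],
  [0.3,[0,0,0.4],[0,0,0]],
  [0.3,[0,0,0.2],[0,0,0]],
  [0.3,[0,0,0],[0,0,0]],
])

```text
t: 4.35
tool_pos: [0.4234, 0.2348, 0.0065]
tool_rot: [-0.697, -3.063, 0.001]
contact_force: [0.8, 0.2, -0.4]
opening: 0.0327
grip_force: 25.3
```

Emit:
play_rows([
  [0.6,[0,0,0],[0,0,0]],
  [0.6,[0,0,0],[0,0,0]],
  [0.6,[0,0,-0.5],[0,0,0]],
  [0.6,[0,0,-0.8],[0,0,0]],
  [0.6,[0,0,-1],[0,0,0]],
  [0.6,[0,0,-1],[0,0,0]],
])

```text
t: 5.1
tool_pos: [0.423, 0.2352, 0.1737]
tool_rot: [0.696, 3.063, 0.001]
contact_force: [0.6, 0.0, -0.1]
opening: 0.0513
grip_force: 0.0
```

Run:
```python
from h import *
a=shot('top','t1.png')['color'];b=shot('side','s1.png')['color']
c=lambda im,u,v:cv2.resize(cv2.convertScaleAbs(im[v-40:v+40,u-40:u+40],alpha=1.6,beta=15),(400,400),interpolation=cv2.INTER_CUBIC)
cv2.imwrite('pics/z1.png',np.hstack([c(a,215,255),c(b,345,315)]))
```

```text
(no output)
```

View pics/z1.png

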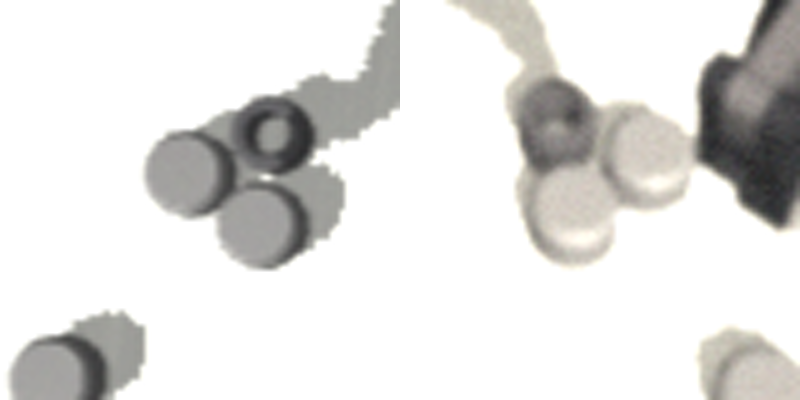

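Cap_c now lies flat at crop (55,372). The other three haven't moved: sleeve (272,133), left cap (188,172), near cap (262,222).

Run:
```python
from h import *
d=imaging.get_image('top');s=imaging.get_image('side')
def f(x,y,u0,v0,k=5): return (x+.5)/k-.5+u0,(y+.5)/k-.5+v0
for n,x,y,sx,sy in[('sl',272,133,155,118),('left',188,172,170,205),('near',262,222,247,148),('c',55,372,365,385)]:
    p=onplane(d,*f(x,y,175,215),.025);q=onplane(s,*f(sx,sy,305,275),.025);print(n,p.round(4),q.round(4))
goto([.473,.148,.1],108)
```

```text
sl [0.5091 0.1421 0.025 ] [0.5125 0.1457 0.025 ]
left [0.4976 0.1757 0.025 ] [0.5013 0.1793 0.025 ]
near [0.4749 0.1483 0.025 ] [0.4779 0.151  0.025 ]
c [0.427  0.2309 0.025 ] [0.4269 0.2314 0.025 ]
shift [-1.64 -1.16  1.47] cur 64.4 turn -5.45 tilt [ 0.004  0.001 -1.   ] q6 -0.77
```

Emit:
play_rows([
  [0.58,[-0.82,-0.58,0.2],[0,0,0]],
  [0.58,[-0.82,-0.58,0.2],[0,0,0]],
  [0.58,[0,0,0.2],[0,0,-0.91]],
  [0.58,[0,0,0.2],[0,0,-0.91]],
  [0.58,[0,0,0.2],[0,0,-0.91]],
  [0.58,[0,0,0.2],[0,0,-0.91]],
  [0.58,[0,0,0.2],[0,0,-0.91]],
  [0.58,[0,0,0.2],[0,0,-0.9]],
])

```text
t: 6.3
tool_pos: [0.4705, 0.1473, 0.0893]
tool_rot: [0.497, -3.098, -0.0]
contact_force: [0.8, -0.2, 0.0]
opening: 0.0492
grip_force: 0.0
```

Emit:
play_rows([
  [0.58,[0,0,0],[0,0,0]],
  [0.58,[0,0,0],[0,0,0]],
])

```text
t: 6.55
tool_pos: [0.4715, 0.1474, 0.0911]
tool_rot: [0.489, -3.102, -0.0]
contact_force: [-0.2, 0.6, -0.2]
opening: 0.0493
grip_force: 0.0
```

```bash
python3 -c "
from h import *
goto([.473,.148,.008],108)"
```

```text
shift [-0.03  0.    1.66] cur 107.9 turn -0.01 tilt [-0.001 -0.    -1.   ] q6 -1.73
```

Emit:
play_rows([
  [0.58,[-0.03,0,0.6],[0,0,0]],
  [0.58,[0,0,0.6],[0,0,0]],
  [0.58,[0,0,0.46],[0,0,0]],
  [0.3,[0,0,0],[0,0,0]],
  [0.3,[0,0,0],[0,0,0]],
  [0.3,[0,0,0],[0,0,0]],
  [0.3,[0,0,0],[0,0,0]],
])

```text
t: 7.42
tool_pos: [0.4743, 0.1481, 0.0099]
tool_rot: [-0.491, 3.101, -0.0]
contact_force: [0.5, 0.2, 0.3]
opening: 0.0326
grip_force: 26.8
```

Emit:
play_rows([
  [0.3,[0,0,-0.2],[0,0,0]],
  [0.3,[0.4,0,0],[0,0,0]],
  [0.3,[0.4,0,0],[0,0,0]],
  [0.3,[0.3,0,0],[0,0,0]],
  [0.3,[0,0,0],[0,0,0]],
  [0.3,[0,0,0.18],[0,0,0]],
  [0.3,[0,0,0],[0,0,0]],
])

```text
t: 8.3
tool_pos: [0.421, 0.131, 0.0091]
tool_rot: [0.491, -3.102, -0.0]
contact_force: [0.5, -0.0, -0.5]
opening: 0.0323
grip_force: 26.8
```

Emit:
play_rows([
  [0.58,[0,0,0],[0,0,0]],
  [0.58,[0,0,0],[0,0,0]],
  [0.58,[0,0,-0.5],[0,0,0]],
  [0.58,[0,0,-0.8],[0,0,0]],
  [0.58,[0,0,0],[0,0,0]],
])

```text
t: 8.93
tool_pos: [0.4243, 0.1314, 0.0787]
tool_rot: [-0.49, 3.095, -0.0]
contact_force: [1.3, 0.1, 0.3]
opening: 0.0492
grip_force: 0.0
```

```bash
python3 -c "
from h import *
goto([.500,.179,.08],170)"
```

```text
shift [-1.73  0.44 -0.01] cur 108.0 turn -7.75 tilt [ 0.008  0.001 -1.   ] q6 -1.75
```

Emit:
play_rows([
  [0.58,[-0.6,0.15,0],[0,0,0]],
  [0.58,[-0.6,0.15,0],[0,0,0]],
  [0.58,[-0.53,0.14,0],[0,0,0]],
  [0.58,[0,0,0],[0,0,0]],
])

```text
t: 9.43
tool_pos: [0.4972, 0.1791, 0.074]
tool_rot: [0.492, -3.102, 0.0]
contact_force: [-0.9, 0.3, -0.9]
opening: 0.0498
grip_force: 0.0
```

Emit:
play_rows([
  [0.58,[0,0,0],[0,0,-0.94]],
  [0.58,[0,0,0],[0,0,-0.94]],
  [0.58,[0,0,0],[0,0,-0.94]],
  [0.58,[0,0,0],[0,0,-0.94]],
  [0.58,[0,0,0],[0,0,-0.94]],
  [0.58,[0,0,0],[0,0,-0.94]],
  [0.58,[0,0,0],[0,0,-0.94]],
  [0.58,[0,0,0],[0,0,-0.92]],
])

```text
t: 10.42
tool_pos: [0.4952, 0.178, 0.0738]
tool_rot: [1.981, -2.436, -0.001]
contact_force: [0.3, 0.4, -0.2]
opening: 0.0496
grip_force: 0.0
```

Emit:
play_rows([
  [0.58,[0,0,0],[0,0,0]],
  [0.58,[0,0,0],[0,0,0]],
])

```text
t: 10.68
tool_pos: [0.496, 0.1783, 0.0744]
tool_rot: [1.974, -2.443, -0.001]
contact_force: [0.1, 0.7, -0.5]
opening: 0.0494
grip_force: 0.0
```

Run:
```python
from h import *
goto([.499,.179,.009],168)
a=shot('top','t2.png')['color'];b=shot('side','s2.png')['color']
c=lambda im,u,v:cv2.resize(cv2.convertScaleAbs(im[v-40:v+40,u-40:u+40],alpha=1.2),(400,400),interpolation=cv2.INTER_CUBIC)
cv2.imwrite('pics/z2.png',np.hstack([c(a,215,255),c(b,345,315)]))
```

```text
shift [-0.03 -0.06  1.31] cur 167.9 turn -0.01 tilt [-0.001 -0.    -1.   ] q6 -2.73
```

View pics/z2.png

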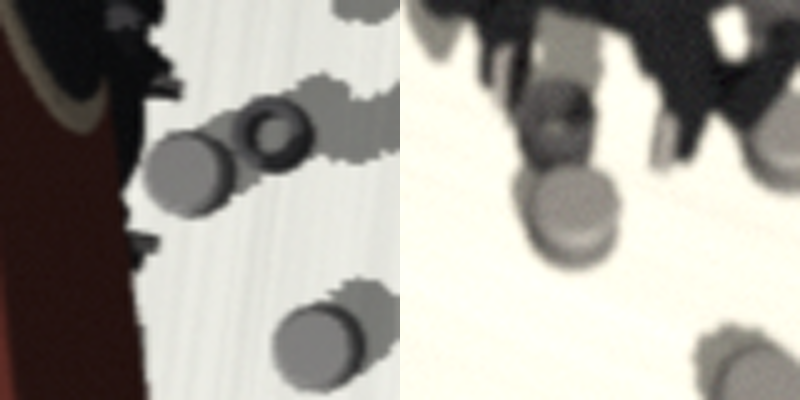

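The near cap has moved clear, to crop (318,347). The left cap (188,172) and sleeve (272,133) are undisturbed.

Emit:
play_rows([
  [0.58,[-0.03,-0.06,0.5],[0,0,0]],
  [0.58,[0,0,0.5],[0,0,0]],
  [0.58,[0,0,0.31],[0,0,0]],
  [0.3,[0,0,0],[0,0,0]],
  [0.3,[0,0,0],[0,0,0]],
  [0.3,[0,0,0],[0,0,0]],
  [0.3,[0,0,0],[0,0,0]],
])

```text
t: 11.65
tool_pos: [0.5005, 0.1796, 0.0101]
tool_rot: [-1.976, 2.44, -0.001]
contact_force: [-0.6, 0.5, -0.4]
opening: 0.0327
grip_force: 25.1
```

Emit:
play_rows([
  [0.3,[0,0,-0.2],[0,0,0]],
  [0.3,[-0.4,0,0],[0,0,0]],
  [0.3,[-0.4,0,0],[0,0,0]],
  [0.3,[-0.3,0,0],[0,0,0]],
  [0.3,[0,0,0],[0,0,0]],
  [0.3,[0,0,0.18],[0,0,0]],
  [0.3,[0,0,0],[0,0,0]],
])

```text
t: 12.52
tool_pos: [0.5101, 0.2325, 0.0087]
tool_rot: [1.975, -2.44, -0.002]
contact_force: [-0.4, 0.1, -0.2]
opening: 0.0326
grip_force: 25.1
```

Emit:
play_rows([
  [0.58,[0,0,0],[0,0,0]],
  [0.58,[0,0,0],[0,0,0]],
  [0.58,[0,0,-0.5],[0,0,0]],
  [0.58,[0,0,-1],[0,0,0]],
  [0.8,[0,0,-1],[0,0,0]],
  [0.8,[0,0,-1],[0,0,0]],
  [0.8,[0,0,0],[0,0,0]],
])

```text
t: 13.4
tool_pos: [0.5146, 0.2341, 0.1919]
tool_rot: [-1.97, 2.433, -0.007]
contact_force: [-0.3, 0.1, 0.5]
opening: 0.0682
grip_force: 0.0
```

```bash
python3 -c "
from h import *
goto([.49,-.175,.185],104)"
```

```text
shift [ 8.11 -1.22  0.11] cur 168.0 turn 8.0 tilt [ 0.011  0.003 -1.   ] q6 -2.64
```

Emit:
play_rows([
  [0.8,[0,0,0],[0,0,1]],
  [0.8,[0,0,0],[0,0,1]],
  [0.8,[0,0,0],[0,0,1]],
  [0.8,[0,0,0],[0,0,1]],
  [0.8,[0,0,0],[0,0,1]],
  [0.8,[0,0,0],[0,0,1]],
  [0.8,[0,0,0],[0,0,1]],
  [0.8,[0,0,0],[0,0,1]],
])

```text
t: 14.4
tool_pos: [0.5107, 0.2329, 0.1839]
tool_rot: [0.375, -3.117, 0.001]
contact_force: [0.2, -0.1, 0.0]
opening: 0.0684
grip_force: 0.0
```

```bash
python3 -c "
from h import *
goto([.49,-.175,.185],104)
shot('top','t3.png');shot('side','s3.png')"
```

```text
shift [ 2.34 -7.83 -0.02] cur 103.7 turn -0.03 tilt [-0.002 -0.001 -1.   ] q6 -1.51
```

Emit:
play_rows([
  [0.8,[0.2,-0.7,0],[0,0,0]],
  [0.8,[0.2,-0.8,0],[0,0,0]],
  [0.8,[0.25,-0.8,0],[0,0,0]],
  [0.8,[0.25,-0.8,0],[0,0,0]],
  [0.8,[0.25,-0.8,0],[0,0,0]],
  [0.8,[0.25,-0.8,0],[0,0,0]],
  [0.8,[0.25,-0.8,0],[0,0,0]],
  [0.8,[0.25,-0.8,0],[0,0,0]],
])

```text
t: 15.5
tool_pos: [0.4948, -0.0967, 0.1847]
tool_rot: [0.387, -3.117, -0.0]
contact_force: [0.0, 0.1, 0.0]
opening: 0.0683
grip_force: 0.0
```

Emit:
play_rows([
  [0.8,[0.24,-0.8,0],[0,0,0]],
  [0.8,[0.2,-0.73,0],[0,0,0]],
  [0.8,[0,0,0],[0,0,0]],
  [0.8,[0,0,0],[0,0,0]],
])

```text
t: 16.0
tool_pos: [0.4922, -0.1745, 0.1847]
tool_rot: [0.384, -3.117, -0.002]
contact_force: [-0.1, -0.4, 0.0]
opening: 0.0682
grip_force: 0.0
```

Run:
```python
from h import *
goto([.49,-.175,.185],104)
d=imaging.get_image('side');im=d['color']
cv2.imwrite('pics/z3.png',cv2.resize(im[60:220,290:450],(600,600),interpolation=cv2.INTER_CUBIC))
```

```text
shift [ 0.05  0.   -0.01] cur 104.1 turn 0.01 tilt [-0.001  0.001 -1.   ] q6 -2.3
```

View pics/z3.png

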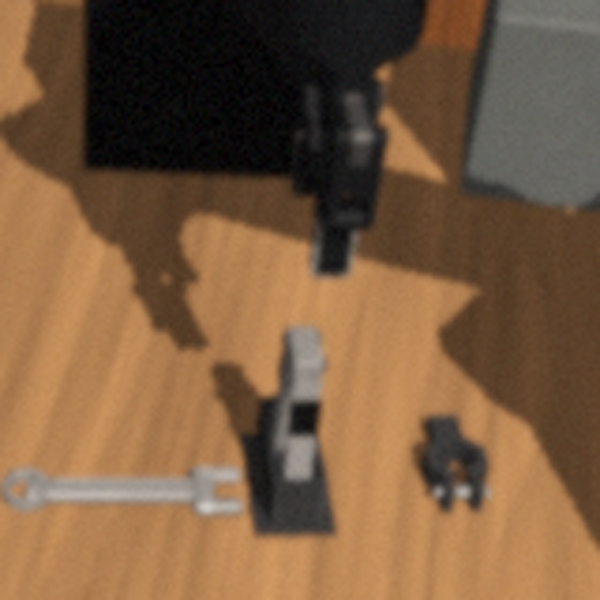

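The gripper is over the tongs. The +y pad shows at crop (305,417) and the near fingertip at (333,270). I'll compare the two in the side view.

Run:
```python
from h import *
d=imaging.get_image('side')
f=lambda x,y:((x+.5)/3.75-.5+290,(y+.5)/3.75-.5+60)
print('pad side',onplane(d,*f(305,417),.077), 'head top ctr',onplane(d,*f(304,332),.115),onplane(d,*f(304,340),.115))
o=ctrl.get_obs();R=Ro.from_rotvec(o['tool_rot']).as_matrix();p=o['tool_pos']
# predicted pad for centre (.49,-.175) yaw 104
y=np.array([np.cos(np.radians(104)),np.sin(np.radians(104)),0])
for c in([.49,-.175,.077],[.494,-.172,.077]):
    q=proj(d,np.array(c)+.026*y);print('pred pad crop',(q[0]-290)*3.75,(q[1]-60)*3.75)
for zz in(0,.008):
    q=proj(d,p+.0415*y+[0,0,zz]);print('pred outer finger tip crop',(q[0]-290)*3.75,(q[1]-60)*3.75)
```

```text
pad side [ 0.48725142 -0.15571521  0.077     ] head top ctr [ 0.49533034 -0.18669773  0.115     ] [ 0.49449578 -0.17934769  0.115     ]
pred pad crop 308.5028927292906 423.1310017252533
pred pad crop 301.1214629651637 425.51422439260415
pred outer finger tip crop 329.3073764118964 292.5898153348401
pred outer finger tip crop 331.06195053360796 280.46644713855954
```

Emit:
play_rows([
  [0.8,[-0.01,-0.05,0.5],[0,0,0]],
  [0.8,[0,0,0.6],[0,0,0]],
  [0.8,[0,0,0.6],[0,0,0]],
  [0.8,[0,0,0.5],[0,0,0]],
  [0.8,[0,0,0.41],[0,0,0]],
  [0.8,[0,0,0],[0,0,0]],
  [0.8,[0,0,0],[0,0,0]],
])

```text
t: 16.98
tool_pos: [0.4943, -0.1769, 0.0557]
tool_rot: [-0.385, 3.117, -0.001]
contact_force: [0.5, -0.5, 0.6]
opening: 0.0684
grip_force: 0.0
```

Emit:
play_rows([
  [0.6,[0,0,0],[0,0,0]],
  [0.6,[0,0,0],[0,0,0]],
  [0.6,[0,0,0],[0,0,0]],
], force=30)

```text
t: 17.35
tool_pos: [0.495, -0.1779, 0.0568]
tool_rot: [-0.383, 3.115, -0.003]
contact_force: [-0.2, 0.5, 7.0]
opening: 0.0515
grip_force: 6.6
```

Emit:
play_rows([
  [0.585,[0,0,0],[0,0,0]],
  [0.585,[0,0,0],[0,0,0]],
  [0.585,[0,0,-0.2],[0,0,0]],
  [0.585,[0,0,-0.3],[0,0,0]],
  [0.585,[0,0,-0.5],[0,0,0]],
  [0.585,[0,0,0],[0,0,0]],
  [0.585,[0,0,0],[0,0,0]],
])

```text
t: 18.23
tool_pos: [0.4933, -0.1771, 0.1044]
tool_rot: [0.383, -3.118, -0.0]
contact_force: [0.3, 0.3, -1.9]
opening: 0.0502
grip_force: 5.2
```

Run:
```python
from h import *
a=shot('top','t4.png')['color'];b=shot('side','s4.png')['color']
c=lambda im,u,v:cv2.resize(cv2.convertScaleAbs(im[v-40:v+40,u-40:u+40],alpha=1.2),(400,400),interpolation=cv2.INTER_CUBIC)
cv2.imwrite('pics/z4.png',np.hstack([c(a,389,228),c(b,369,155)]))
```

```text
(no output)
```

View pics/z4.png

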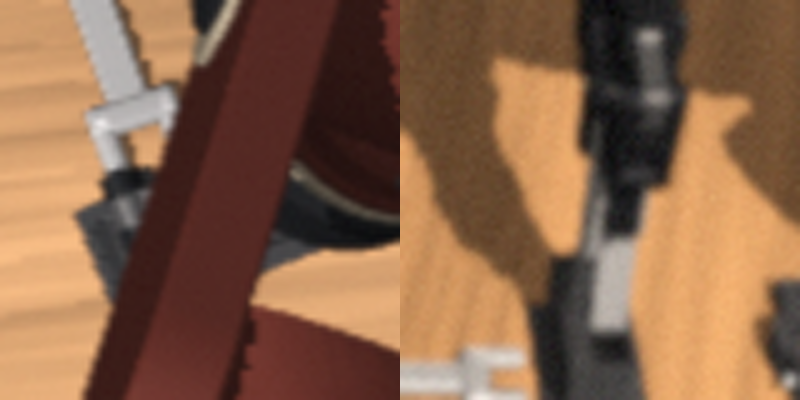

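The tongs are held in the near fingers, upright and out of the socket, with the jaw end at side crop (612,285). Now the spread layout, from the same pictures.

Run:
```python
from h import *
a=cv2.imread('pics/t4.png');b=cv2.imread('pics/s4.png')
c=lambda im,u,v:cv2.resize(cv2.convertScaleAbs(im[v-50:v+50,u-40:u+40],alpha=1.2),(400,500),interpolation=cv2.INTER_CUBIC)
cv2.imwrite('pics/z5.png',np.hstack([c(a,215,255),c(b,345,325)]))
```

```text
(no output)
```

View pics/z5.png

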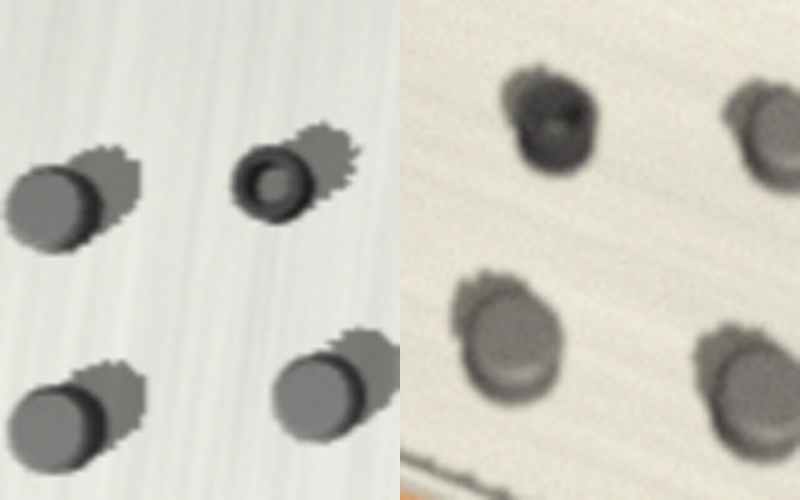

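All four pieces lie flat and well apart. In the top crop the sleeve is at (271,182) and the caps at (50,208), (53,428) and (318,397).

Run:
```python
from h import *
d=imaging.get_image('top');s=imaging.get_image('side')
f=lambda x,y,u0,v0,k=5:((x+.5)/k-.5+u0,(y+.5)/k-.5+v0)
tc={'left':(168,[.5101,.2325]),'c':(64.4,[.4234,.2348]),'near':(108,[.421,.131])}
for n,x,y,sx,sy in[('sl',271,182,155,120),('left',50,208,114,338),('near',318,397,390,135),('c',53,428,362,395)]:
    p=onplane(d,*f(x,y,175,205),.025);q=onplane(s,*f(sx,sy,305,275),.025);print(n,p.round(4),q.round(4),end=' ')
    if n in tc:
        h,t=tc[n];v=np.array([np.cos(np.radians(h)),np.sin(np.radians(h))]);print('bias along',h,((p[:2]-t)@v).round(4),((q[:2]-t)@v).round(4))
print(); goto([.51,.144,.15],104)
```

```text
sl [0.5095 0.1424 0.025 ] [0.5123 0.1465 0.025 ] left [0.5091 0.2292 0.025 ] [0.5117 0.2323 0.025 ] bias along 168 0.0002 -0.0016
near [0.425 0.13  0.025] [0.4277 0.135  0.025 ] bias along 108 -0.0022 0.0017
c [0.4248 0.2318 0.025 ] [0.4275 0.2351 0.025 ] bias along 64.4 -0.0021 0.0021

shift [-1.88  6.14 -0.92] cur 104.0 turn 0.0 tilt [-0.002  0.001 -1.   ] q6 -2.3
```

Emit:
play_rows([
  [0.58,[0,0,-0.3],[0,0,0]],
  [0.58,[0,0,-0.4],[0,0,0]],
  [0.58,[-0.04,0.14,-0.22],[0,0,0]],
  [0.58,[-0.1,0.3,0],[0,0,0]],
  [0.58,[-0.15,0.5,0],[0,0,0]],
  [0.58,[-0.15,0.5,0],[0,0,0]],
  [0.58,[-0.15,0.5,0],[0,0,0]],
  [0.58,[-0.15,0.5,0],[0,0,0]],
])

```text
t: 19.42
tool_pos: [0.4994, -0.0479, 0.1502]
tool_rot: [0.384, -3.117, -0.001]
contact_force: [1.1, -0.2, -0.4]
opening: 0.0494
grip_force: 5.2
```

Emit:
play_rows([
  [0.58,[-0.15,0.5,0],[0,0,0]],
  [0.58,[-0.15,0.5,0],[0,0,0]],
  [0.58,[-0.15,0.5,0],[0,0,0]],
  [0.58,[-0.15,0.5,0],[0,0,0]],
  [0.58,[-0.15,0.5,0],[0,0,0]],
  [0.58,[-0.15,0.5,0],[0,0,0]],
  [0.58,[-0.1,0.4,0],[0,0,0]],
  [0.58,[-0.1,0.2,0],[0,0,0]],
])

```text
t: 20.42
tool_pos: [0.5089, 0.1397, 0.1502]
tool_rot: [0.386, -3.117, -0.0]
contact_force: [0.4, 0.5, -0.4]
opening: 0.05
grip_force: 5.2
```

Emit:
play_rows([
  [0.58,[0,0,0],[0,0,0]],
  [0.58,[0,0,0],[0,0,0]],
  [0.58,[0,0,0],[0,0,0]],
])

```text
t: 20.8
tool_pos: [0.5098, 0.1375, 0.1507]
tool_rot: [0.381, -3.118, 0.0]
contact_force: [0.0, 0.4, -1.1]
opening: 0.0497
grip_force: 5.2
```

Run:
```python
from h import *
goto([.5105,.1446,.062],104)
a=shot('top','t6.png')['color'];b=shot('side','s6.png')['color']
c=lambda im,u,v:cv2.resize(cv2.convertScaleAbs(im[v-50:v+50,u-40:u+40],alpha=1.2),(400,500),interpolation=cv2.INTER_CUBIC)
cv2.imwrite('pics/z6.png',np.hstack([c(a,225,235),c(b,345,290)]))
```

```text
shift [-0.05  0.14  1.77] cur 103.9 turn -0.01 tilt [-0. -0. -1.] q6 -1.69
```

View pics/z6.png

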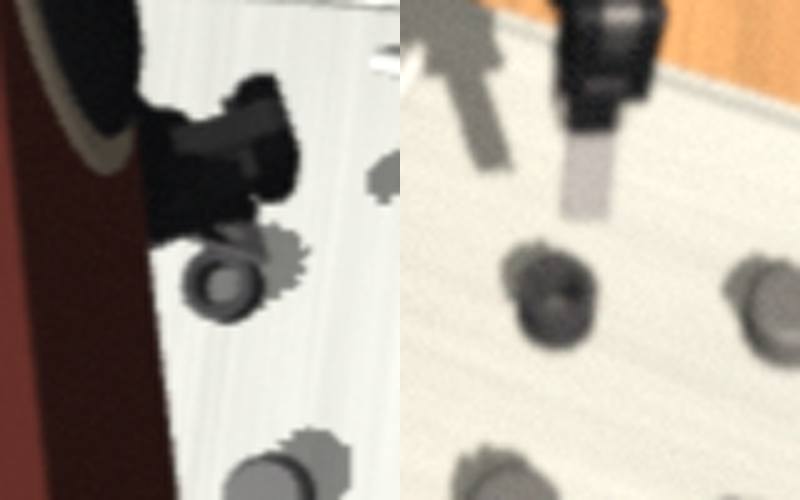

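The tongs hang over the sleeve. The near jaw tip's lower edge is at side crop (585,218) and the sleeve at (557,300). I'll check the jaw tip's lateral offset and height.

Run:
```python
from h import *
s=imaging.get_image('side');o=ctrl.get_obs();p=o['tool_pos'];R=Ro.from_rotvec(o['tool_rot']).as_matrix()
for xo in(-.003,0,.003):
  for h in(.049,.054,.059):
    q=proj(s,p+R@[xo,.0285,h]);print(xo,h,round((q[0]-305)*5+400),round((q[1]-240)*5))
```

```text
-0.003 0.049 573 223
-0.003 0.054 572 231
-0.003 0.059 571 240
0 0.049 582 223
0 0.054 581 231
0 0.059 580 239
0.003 0.049 591 223
0.003 0.054 590 231
0.003 0.059 589 239
```

Emit:
play_rows([
  [0.58,[-0.05,0.14,0],[0,0,0]],
  [0.58,[0,0,0.4],[0,0,0]],
  [0.58,[0,0,0.5],[0,0,0]],
  [0.58,[0,0,0.4],[0,0,0]],
  [0.58,[0,0,0.3],[0,0,0]],
  [0.58,[0,0,0.2],[0,0,0]],
  [0.58,[0,0,0],[0,0,0]],
  [0.58,[0,0,0],[0,0,0]],
])

```text
t: 21.95
tool_pos: [0.5112, 0.1456, 0.0616]
tool_rot: [-0.383, 3.117, 0.0]
contact_force: [0.2, 0.9, -0.7]
opening: 0.0495
grip_force: 5.2
```

Run:
```python
from h import *
goto([.5105,.1446,.062],104)
a=shot('top','t7.png')['color'];b=shot('side','s7.png')['color']
c=lambda im,u,v:cv2.resize(cv2.convertScaleAbs(im[v-40:v+40,u-40:u+40],alpha=1.3),(400,400),interpolation=cv2.INTER_CUBIC)
cv2.imwrite('pics/z7.png',np.hstack([c(a,225,235),c(b,345,290)]))
```

```text
shift [ 0.02 -0.02 -0.01] cur 104.0 turn 0.0 tilt [ 0.001  0.    -1.   ] q6 -1.68
```

View pics/z7.png

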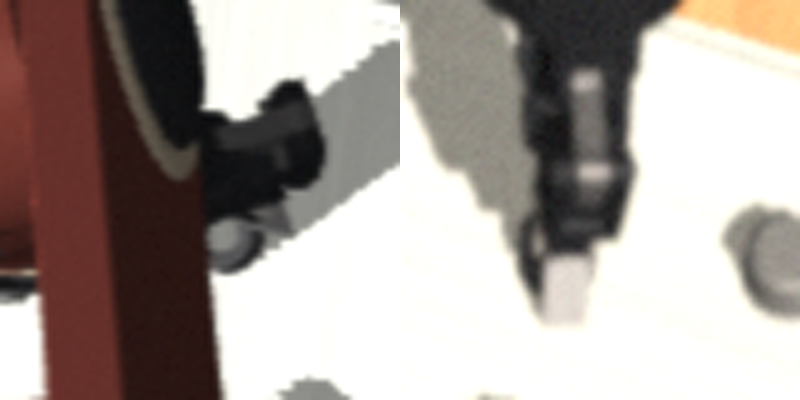

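Side view: the near jaw, tip at (565,322), stands in front of the sleeve with no contact force, so the jaws straddle it. Closing.

Emit:
play_rows([
  [0.56,[0,0,0],[0,0,0]],
  [0.54,[0,0,0],[0,0,0]],
  [0.52,[0,0,0],[0,0,0]],
  [0.5,[0,0,0],[0,0,0]],
  [0.48,[0,0,0],[0,0,0]],
  [0.46,[0,0,0],[0,0,0]],
  [0.4,[0,0,0],[0,0,0]],
  [0.4,[0,0,0],[0,0,0]],
], force=45)

```text
t: 23.05
tool_pos: [0.5108, 0.1454, 0.0611]
tool_rot: [-0.383, 3.118, -0.0]
contact_force: [-0.1, -1.6, 1.9]
opening: 0.0431
grip_force: 45.5
```

Emit:
play_rows([
  [0.4,[0,0,0],[0,0,0]],
  [0.4,[0,0,0],[0,0,0]],
])

```text
t: 23.3
tool_pos: [0.5108, 0.1454, 0.0611]
tool_rot: [-0.383, 3.118, -0.0]
contact_force: [-0.7, -1.7, 3.1]
opening: 0.043
grip_force: 45.6
```

Emit:
play_rows([
  [0.4,[0,0,-0.1],[0,0,0]],
  [0.4,[0,0,-0.2],[0,0,0]],
  [0.4,[0,0,-0.4],[0,0,0]],
  [0.4,[0,0,-0.6],[0,0,0]],
  [0.4,[0,0,-0.6],[0,0,0]],
  [0.4,[0,0,-0.6],[0,0,0]],
  [0.4,[0,0,-0.5],[0,0,0]],
  [0.4,[0,0,-0.2],[0,0,0]],
])

```text
t: 24.3
tool_pos: [0.5112, 0.1457, 0.2229]
tool_rot: [-0.383, 3.115, 0.001]
contact_force: [-1.4, 0.8, -1.8]
opening: 0.0432
grip_force: 46.2
```

Emit:
play_rows([
  [0.4,[0,0,0],[0,0,0]],
  [0.4,[0,0,0],[0,0,0]],
  [0.4,[0,0,0],[0,0,0]],
  [0.4,[0,0,0],[0,0,0]],
])

```text
t: 24.8
tool_pos: [0.5102, 0.1454, 0.2199]
tool_rot: [0.383, -3.117, -0.0]
contact_force: [0.2, 0.1, -2.6]
opening: 0.0432
grip_force: 46.2
```

Run:
```python
from h import *
a=shot('top','t8.png')['color'];b=shot('side','s8.png')['color']
c=lambda im,u,v:cv2.resize(cv2.convertScaleAbs(im[v-75:v+75,u-50:u+50],alpha=1.3),(400,600),interpolation=cv2.INTER_CUBIC)
cv2.imwrite('pics/z8.png',np.hstack([c(a,225,245),c(b,345,260)]))
```

```text
(no output)
```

View pics/z8.png

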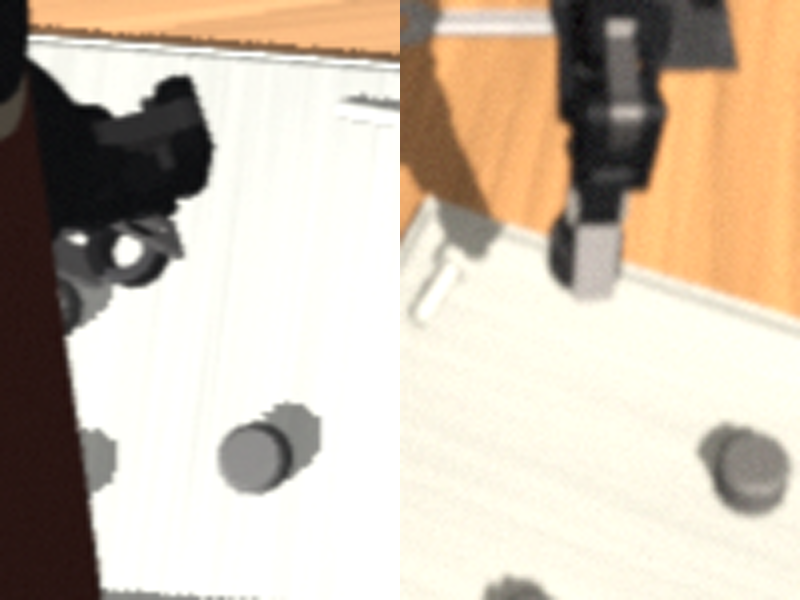

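The sleeve is in the tongs (ring at (135,252) in the top view, behind the jaw at (590,260) in the side view), about 16 cm up. The caps and bolt that show are undisturbed.

```bash
python3 -c "
from station import ctrl
print(ctrl.finish_job())"
```

```text
the job is handed in; nothing more can be done
None
```

The job is handed in at about 25 s of the 64 s: the caps are spread flat and well apart in the tray, and the tongs hold the lead sleeve about 16 cm above the tray floor.

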